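Reverse the stripped parts onto the ball-gate test frame

ROBOT

A 7-joint arm with a two-finger parallel gripper is mounted at the origin on the work surface. World frame = base frame: x ahead of the robot, y to its left, z up, the work surface at z = 0. Lengths are in mm, angles in rad, forces in N, time in s.
With the tool pointing down it reaches from about 400 to 875 mm from the base axis. Payload 4.4 kg.
Tool frame: the origin (TCP) lies midway between the tips of the shut fingers; the grasp point (between the pads) lies 19 mm behind it; z points along the fingers, y is the direction in which the jaws open and shut (so a half turn about z gives the same grasp; the last joint's range is limited). The gripper opens to 85 mm and grips with 20 to 120 N. Pads are 22 mm wide; open, the fingers measure 114 mm over their backs; the gripper's body (76 mm by 85 mm) begins 54 mm behind the grasp point. The pads swing forward as they close: fully open they stand 13 mm farther back than shut.
Start: joints at [-1.294, 0.628, 0.038, 1.517, -0.027, 0.996, -0.02], TCP at [218.458, 612.204, 231.313] pointing down, gripper open.
Joint ranges: [-3.06, 3.06], [-0.37, 2.12], [-1.25, 1.32], [0.18, 2.47], [-1.1, 4.24], [0.23, 1.98], [-2.94, 2.94]. Speed limits (rad/s): [2.57, 2.57, 3.14, 3.14, 3.14, 3.14, 3.14].

INTERFACE

Orientations are given as [roll, pitch, yaw] about the fixed x, y, z axes, in that order (R = Rz(yaw) Ry(pitch) Rx(roll)).
In Python, from cell import * gives the robot as it stands. The module is installed in compiled form; this text tells all that it offers.
- The arm moves only by the tool move_arm, never from a script. Its argument "series" is a list of rows, each a list of 2 entries, a list of its own where there are three numbers: the shift along the tool's x, y, z in m, then the turn about the tool's z in rad. In form: [[[x, y, z], yaw], ...]. A call has 1 to 5 rows; each row is the pose to reach, as a shift and turn from the pose measured when the call began, along the tool's axes at that moment; what a row does not reach only later rows make up. A row lasts 1/8 s, in which the tool goes at most 62.5 mm and 10.7 degrees, less where a joint would pass 70% of its speed; a pose out of reach is approached as far as the arm can. A call with a gripper value outside its range is refused whole. "claw" is the opening, from 0 (shut) to 1 (fully open), set as the call begins (left out, the last holds). The fingers move at their own pace and stop on an object; the grip force is fixed at half the most. Time passes only in rows, so rows that repeat a pose let the fingers close. It gives the time, the measured TCP pose, the force and the opening at its end, in the units of the state.
- read_state(): the state, without advancing time (a new reading comes with each control period).
- get_image(name): name is "side" or "top"; returns the picture (384x512x3 uint8, blue, green, red); there is no depth.
- camera_model(name): a dict with "fov_y" (degrees; the focal length in pixels is half the picture's height over the tangent of half this angle, whatever the lens; pixels are square), "cx", "cy" (the principal point, pixels), "pose" (4x4, takes a point from camera to world coordinates). Camera axes: x right, y down, z forward; pixel columns grow to the right and rows downward; lengths in mm; the calibration is good to about 2 mm. A picture is of the moment at which its call begins. camera_model takes no time and is no camera call.
- finish_job(): hands the job in, once; it reports no verdict.
The state is a dict: "clock": time; "qpos": joint angles; "qd": joint speeds; "tau": joint torques, N m; "eef_pos": TCP position; "tool_rot": TCP orientation; "force": force on the tool from outside, world axes, zero at the start; "torque": the same for the moment, N m; "width": finger opening in mm.
Only numpy, scipy, OpenCV 4.12 (cv2) and the standard library are available. Lean on these libraries where they do the work, as an engineer would, in place of code of your own. Each camera call takes 0.05 s, during which the arm holds its last target. There are 200 camera calls.

TASK

The four stripped parts stand in the row of brass saucer cups in the order they came off; move them into the four nests of the steel test frame in reverse, last off first: the part next to the red-capped post goes into the nest farthest from the ball gate, the next part into the next nest, and so on, so that the part at the spinner end of the row ends up beside the gate. Set each part down upright and flat on the floor of its nest, drop or knock over none, and leave all four released.

Things in the scene. Friction and masses are not known exactly. Their poses are not given: they have to be found in the camera images.
- coil_center (a point): Solenoid coil, a spool standing on end: two white 36 mm flanges, 4 mm thick, at foot and top, copper winding nearly flush (34 to 36 mm) between; 54 mm high, about 0.13 kg; two flat solder lugs on top. The point is on its axis, half-way up. Own z points up along its axis.
- leveler_center (a point): Steel leg leveler standing on its foot: a 36 mm disc 5 mm thick with a thin threaded stem of 12 mm diameter going up; 64 mm high, about 0.09 kg. Grip it by the stem. The point is on its axis, half-way up. Own z points up along its axis.
- capacitor_center (a point): Can capacitor, a plain 35 mm cylinder standing upright, 58 mm high, black sleeve, bare aluminium ends, two small terminals on top, about 0.07 kg. The point is on its axis, half-way up. Own z points up along its axis.
- bumper_center (a point): Bumper post body of white plastic: 36 mm foot flange 4 mm thick, plain round shaft above it tapering from 30 to 27 mm at the top; 56 mm high, about 0.05 kg. The point is on its axis, half-way up. Own z points up along its axis.
- cup_coil: Shallow round brass saucer cup, fixed on the cup strip, 60 mm outer and 54 mm inner width at the rim, 6 mm high with a rim only 3 mm above its inner floor; the solenoid coil stands in it at the start. It does not move. Origin: centre of its underside, 8 mm above the table; the part's foot is 3 mm higher.
- cup_leveler: Shallow round brass saucer cup, fixed on the cup strip, 60 mm outer and 54 mm inner width at the rim, 6 mm high with a rim only 3 mm above its inner floor; the leg leveler stands in it at the start. It does not move. Origin: centre of its underside, 8 mm above the table; the part's foot is 3 mm higher.
- cup_capacitor: Shallow round brass saucer cup, fixed on the cup strip, 60 mm outer and 54 mm inner width at the rim, 6 mm high with a rim only 3 mm above its inner floor; the can capacitor stands in it at the start. It does not move. Origin: centre of its underside, 8 mm above the table; the part's foot is 3 mm higher.
- cup_bumper: Shallow round brass saucer cup, fixed on the cup strip, 60 mm outer and 54 mm inner width at the rim, 6 mm high with a rim only 3 mm above its inner floor; the bumper post body stands in it at the start. It does not move. Origin: centre of its underside, 8 mm above the table; the part's foot is 3 mm higher.
- capped_post: Steel post with a red translucent cap, 26 mm wide, 47 mm high, fixed on one end of the plywood cup strip (the orange spinner in its bracket, 43 mm high, stands at the other end; which end is which changes). Origin: centre of its underside, 8 mm above the table. The four cups stand in one line with it, their centres about 65, 140, 215 and 290 mm from it.
- test_frame: Fixed steel plate, 74 mm wide, 8 mm thick, with four square nests in a row along its own y and the steel ball gate (uprights to 60 mm above the table, wire flap) at y = +195 mm. Nests 56 x 56 mm inside, centres at x = 0, y = +112.5 (beside the gate), +37.5, -37.5, -112.5 mm; floors 8 mm above the origin, walls 4 mm higher. Origin: on the table under the nest row's centre; z up.
Mind the look-alikes: they are no part of the job. What is shaped like the part that bears capacitor_center but blue, green or purple is not meant.

How it is judged (in metres and radians):
At the end, for the whole second after the job is handed in: Each part stands upright (0.08 rad) on the floor of its nest (height within 3 mm, centre within 13 mm along each side), untouched and at rest: part from the cup nearest the capped post in the nest farthest from the gate, and so on to the farthest cup, whose part is beside the gate (((horizontal distance between cup_coil and capped_post between 0.0275 and 0.1025 m and y of coil_center in the frame of test_frame between -0.1255 and -0.0995 m) or (horizontal distance between cup_coil and capped_post between 0.1025 and 0.1775 m and y of coil_center in the frame of test_frame between -0.0505 and -0.0245 m) or (horizontal distance between cup_coil and capped_post between 0.1775 and 0.2525 m and y of coil_center in the frame of test_frame between 0.0245 and 0.0505 m) or (horizontal distance between cup_coil and capped_post between 0.2525 and 0.3275 m and y of coil_center in the frame of test_frame between 0.0995 and 0.1255 m)) and x of coil_center in the frame of test_frame between -0.013 and 0.013 m and z of coil_center in the frame of test_frame between 0.032 and 0.038 m and angle between each of coil_center, leveler_center, capacitor_center, bumper_center's own z axis and vertical below 0.08 rad and linear speed of each of coil, leveler, capacitor, bumper below 0.02 m/s and contact force between each of coil, leveler, capacitor, bumper and the fingers below 0.1 N and ((horizontal distance between cup_leveler and capped_post between 0.0275 and 0.1025 m and y of leveler_center in the frame of test_frame between -0.1255 and -0.0995 m) or (horizontal distance between cup_leveler and capped_post between 0.1025 and 0.1775 m and y of leveler_center in the frame of test_frame between -0.0505 and -0.0245 m) or (horizontal distance between cup_leveler and capped_post between 0.1775 and 0.2525 m and y of leveler_center in the frame of test_frame between 0.0245 and 0.0505 m) or (horizontal distance between cup_leveler and capped_post between 0.2525 and 0.3275 m and y of leveler_center in the frame of test_frame between 0.0995 and 0.1255 m)) and x of leveler_center in the frame of test_frame between -0.013 and 0.013 m and z of leveler_center in the frame of test_frame between 0.037 and 0.043 m and ((horizontal distance between cup_capacitor and capped_post between 0.0275 and 0.1025 m and y of capacitor_center in the frame of test_frame between -0.1255 and -0.0995 m) or (horizontal distance between cup_capacitor and capped_post between 0.1025 and 0.1775 m and y of capacitor_center in the frame of test_frame between -0.0505 and -0.0245 m) or (horizontal distance between cup_capacitor and capped_post between 0.1775 and 0.2525 m and y of capacitor_center in the frame of test_frame between 0.0245 and 0.0505 m) or (horizontal distance between cup_capacitor and capped_post between 0.2525 and 0.3275 m and y of capacitor_center in the frame of test_frame between 0.0995 and 0.1255 m)) and x of capacitor_center in the frame of test_frame between -0.013 and 0.013 m and z of capacitor_center in the frame of test_frame between 0.034 and 0.04 m and ((horizontal distance between cup_bumper and capped_post between 0.0275 and 0.1025 m and y of bumper_center in the frame of test_frame between -0.1255 and -0.0995 m) or (horizontal distance between cup_bumper and capped_post between 0.1025 and 0.1775 m and y of bumper_center in the frame of test_frame between -0.0505 and -0.0245 m) or (horizontal distance between cup_bumper and capped_post between 0.1775 and 0.2525 m and y of bumper_center in the frame of test_frame between 0.0245 and 0.0505 m) or (horizontal distance between cup_bumper and capped_post between 0.2525 and 0.3275 m and y of bumper_center in the frame of test_frame between 0.0995 and 0.1255 m)) and x of bumper_center in the frame of test_frame between -0.013 and 0.013 m and z of bumper_center in the frame of test_frame between 0.033 and 0.039 m).
It fails at once if a part is knocked over (angle between any of coil_center, leveler_center, capacitor_center, bumper_center's own z axis and vertical above 0.9 rad).
It fails at once if a part is dropped from a height ((linear speed of coil above 1 m/s and contact force between coil and the fingers below 0.05 N) or (linear speed of leveler above 1 m/s and contact force between leveler and the fingers below 0.05 N) or (linear speed of capacitor above 1 m/s and contact force between capacitor and the fingers below 0.05 N) or (linear speed of bumper above 1 m/s and contact force between bumper and the fingers below 0.05 N)).
It also fails if it takes over 96 s, if anything falls off the work surface, if the arm or the gripper's body presses on something with over 40 N, if the wrist force passes 120 N, or if a joint passes its speed limit or range.

## Working session

There is one attempt and no reset: what is moved stays moved. The work goes in short steps, Python scripts to look and compute and a tool call to move; the robot and the scene stay as the last step left them, time stands still between calls to the robot, and variables do not carry over. Pictures are saved under pics/ and viewed, about 12 in all and at most 16, crops included, and the job is handed in when it is done.

Besides the shell and the picture viewer there is one more tool, called after "Request:" as a command line: name --argument value ..., lists and objects as JSON in quotes. move_arm: Moves the arm, as the interface text tells. Its arguments: {"type":"object","properties":{"series":{"type":"array"},"claw":{"type":"number"}},"required":["series"]}

```bash
mkdir -p pics
cat > h.py <<'E'
from cell import *
import numpy as np, cv2
def K(n):
    m=camera_model(n); f=192/np.tan(np.radians(m["fov_y"])/2); return f,m["cx"],m["cy"],np.array(m["pose"])
def ray(n,u,v,z):
    f,cx,cy,P=K(n); d=P[:3,:3]@np.array([(u-cx)/f,(v-cy)/f,1]); o=P[:3,3]; return o+d*(z-o[2])/d[2]
def proj(n,p):
    f,cx,cy,P=K(n); c=P[:3,:3].T@(np.array(p)-P[:3,3]); return [f*c[0]/c[2]+cx,f*c[1]/c[2]+cy]
def save(n,fn,crop=None,s=1):
    im=get_image(n)
    if crop: x0,y0,x1,y1=crop; im=im[y0:y1,x0:x1]
    cv2.imwrite("pics/"+fn,cv2.resize(im,None,fx=s,fy=s,interpolation=cv2.INTER_CUBIC))
E
python3 - <<'E'
from h import *
save("top","t1.png",s=1.56); save("side","s1.png",s=1.56)
for n in("top","side"): print(camera_model(n))
print(read_state())
E
```

```text
{'fov_y': 49.94789479946043, 'cx': 250.77321169371285, 'cy': 190.25795283570355, 'pose': array([[-2.07207712e-02, -9.98974769e-01,  4.02499758e-02,
         5.72774485e+02],
       [-9.99765832e-01,  2.04523267e-02, -7.06983427e-03,
        -7.94187820e+01],
       [ 6.23938040e-03, -4.03870429e-02, -9.99164630e-01,
         8.62151158e+02],
       [ 0.00000000e+00,  0.00000000e+00,  0.00000000e+00,
         1.00000000e+00]])}
{'fov_y': 51.143120263486466, 'cx': 255.2040036085301, 'cy': 188.24886874176218, 'pose': array([[-8.75992527e-01, -2.43610417e-01,  4.16282426e-01,
         2.51539018e+02],
       [-4.82293080e-01,  4.32534682e-01, -7.61778927e-01,
         5.48701685e+02],
       [ 5.52069563e-03, -8.68082780e-01, -4.96388767e-01,
         4.87939387e+02],
       [ 0.00000000e+00,  0.00000000e+00,  0.00000000e+00,
         1.00000000e+00]])}
{'clock': 0.1, 'qpos': array([-1.29379656,  0.62925646,  0.03842214,  1.5182784 , -0.02700901,
        0.99632474, -0.02001109]), 'qd': array([-1.61984500e-03, -2.45265384e-03,  7.18397488e-05, -1.42388439e-03,
        7.46063888e-04,  6.74189941e-04, -1.91166620e-04]), 'tau': array([ 3.03106841e-03, -5.64540124e+01,  1.23040672e+00, -1.93975085e+01,
        1.13212122e-02,  5.39795874e-03, -1.11052739e-05]), 'eef_pos': array([218.24465351, 611.65466361, 230.47548524]), 'tool_rot': array([-3.13984269e+00, -2.49469830e-06,  2.79879495e+00]), 'force': array([ 0.05384492, -0.20430622, -0.25995925]), 'torque': array([ 0.0647757 , -0.0012322 ,  0.06033412]), 'width': 85.3245404044003}
```

View pics/t1.png

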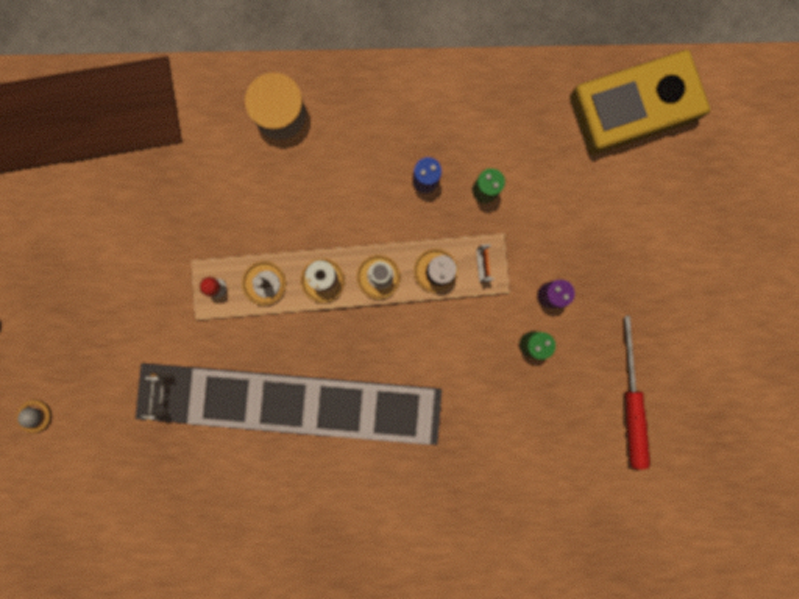

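View pics/s1.png

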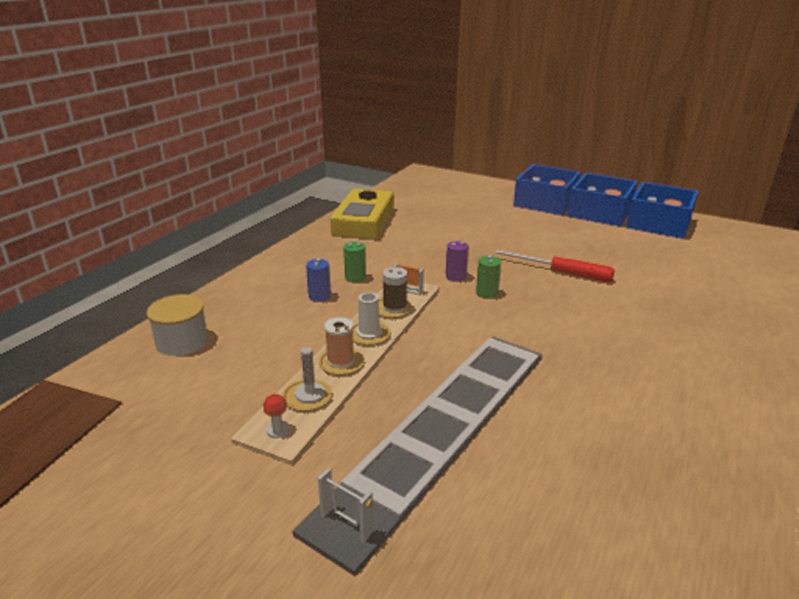

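Top view: red post (209,286). Then leveler (265,284), coil (322,280), bumper (380,275) and black capacitor (440,270), with the spinner at (485,265). The gate is at the left end of the frame (155,397), with nests at (226,399), (283,404), (340,409) and (397,413). The blue, green and purple cans are look-alikes; the capacitor meant is the black-sleeved one in the cup next to the spinner.

Run:
```python
from h import *
im=get_image("top"); cv2.imwrite("pics/t2.png",cv2.resize(im[145:290,80:340],None,fx=3,fy=3,interpolation=cv2.INTER_CUBIC))
hsv=cv2.cvtColor(im,cv2.COLOR_BGR2HSV)
# nests
m=((hsv[...,2]<75)&(hsv[...,1]<110)).astype(np.uint8); m[:235]=0; m[:, :125]=0
n,l,st,c=cv2.connectedComponentsWithStats(cv2.morphologyEx(m,cv2.MORPH_OPEN,np.ones((3,3))))
N=[]
for i in range(1,n):
    if st[i,4]>300:
        p=ray("top",*c[i],8); N.append(p); print("nest",c[i].round(1),st[i],p.round(1))
for a,b in zip(N,N[1:]): print("d",np.linalg.norm(b-a).round(1))
# cups by display estimates
C=[ray("top",u/1.5625,v/1.5625,14) for u,v in((264,284),(322,280),(380,277),(436,271))]
for p in C: print("cup",p.round(1))
for a,b in zip(C,C[1:]): print("d",np.linalg.norm(b-a).round(1))
print("cap",ray("top",209/1.5625,286/1.5625,50).round(1))
# consistency with side (display coords)
for n_,uv,z in(("lev",(307,396),14),("coil",(341,361),14),("bump",(370,331),14),("cap",(394,305),14)): print(n_,ray("side",uv[0]/1.5625,uv[1]/1.5625,z).round(1))
for uv in((398,469),(435,429),(469,393),(501,362)): print("nest side",ray("side",uv[0]/1.5625,uv[1]/1.5625,8).round(1))
```

```text
nest [144.3 255.3] [131 243  27  26 614] [477.8 136.3   8. ]
nest [180.8 258.6] [168 246  26  26 612] [469.5  61.4   8. ]
nest [217.3 261.6] [204 249  27  26 608] [461.6 -13.6   8. ]
nest [253.7 264.7] [241 252  26  26 612] [453.7 -88.2   8. ]
d 75.3
d 75.5
d 75.0
cup [627.9  82.6  14. ]
cup [631.6   6.2  14. ]
cup [634.  -70.4  14. ]
cup [ 640.5 -144.5   14. ]
d 76.5
d 76.6
d 74.4
cap [624.4 145.   50. ]
lev [626.5  87.6  14. ]
coil [630.2   9.   14. ]
bump [634.1 -69.4  14. ]
cap [ 639.5 -146.8   14. ]
nest side [478.6 132.4   8. ]
nest side [471.7  59.    8. ]
nest side [463.7 -18.4   8. ]
nest side [452.7 -97.5   8. ]
```

View pics/t2.png

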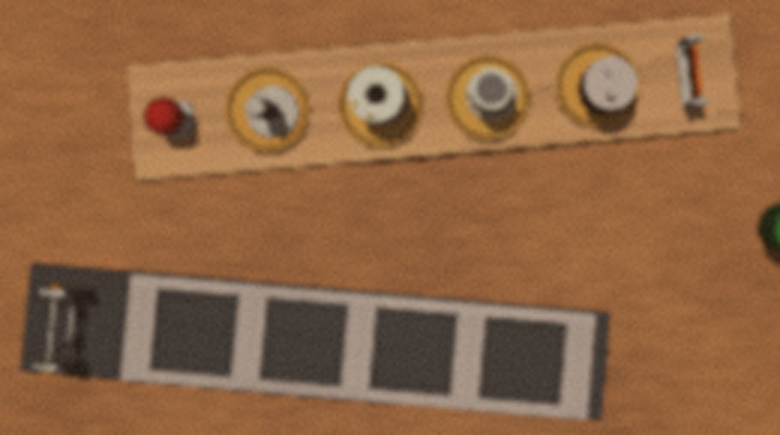

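The crop confirms black sleeved part next to the spinner; part tops are at crop (376,95) coil, (492,89) bumper, (610,82) capacitor and the leveler foot at (271,111).

```bash
cat >> h.py <<'E'
from scipy.spatial.transform import Rotation as Ro
def delta(t,yaw=np.pi/2):
    s=read_state(); R=Ro.from_euler("xyz",s["tool_rot"]).as_matrix()
    d=R.T@(np.array(t)-s["eef_pos"])/1000; dy=-(yaw-s["tool_rot"][2]); dy=(dy+np.pi)%(2*np.pi)-np.pi
    print("delta m",d.round(4),"yaw",round(dy,3),"t",round(s["clock"],2),"pos",s["eef_pos"].round(1),"rot",s["tool_rot"].round(3),"F",s["force"].round(1),"w",round(s["width"],1))
E
python3 - <<'E'
from h import *
for n,u,v,z in(("levfoot",271,111,16),("coil",376,95,65),("bump",492,89,67),("cap",610,82,69)):
    print(n,ray("top",80+u/3,145+v/3,z).round(1))
for n,u,v,z in(("levtop",307.5,352,75),("coil",339,326,65),("bump",369,297,67),("cap",395,273,69)):
    print("side",n,ray("side",u/1.5625,v/1.5625,z).round(1))
delta([628,82,180]); print(read_state()["qpos"].round(3))
E
```

```text
levfoot [627.2  79.4  16. ]
coil [633.    2.4  65. ]
bump [635.2 -72.6  67. ]
cap [ 638.1 -148.6   69. ]
side levtop [624.4  82.6  75. ]
side coil [632.6   6.3  65. ]
side bump [635.6 -70.9  67. ]
side cap [ 636.9 -144.9   69. ]
delta m [-0.5639 -0.3612  0.0512] yaw 1.228 t 0.15 pos [218.3 611.7 230.6] rot [-3.14   0.     2.799] F [-0.1  0.5  0.3] w 85.7
[-1.294  0.629  0.038  1.518 -0.027  0.996 -0.02 ]
```

Request:
move_arm --series '[[[-0.05,-0.032,0.004],0.11],[[-0.1,-0.064,0.008],0.22],[[-0.15,-0.096,0.013],0.33],[[-0.2,-0.128,0.018],0.44],[[-0.25,-0.16,0.023],0.55]]' --claw 1

```text
clock: 0.78
eef_pos: [400.9, 375.4, 207.7]
tool_rot: [-3.14, 0.001, 2.245]
force: [0.4, -0.1, -0.6]
width: 85.3
```

```bash
python3 -c "
from h import *
delta([626,81,140]); print(read_state()['qpos'].round(3))"
```

```text
delta m [-0.3705 -0.008   0.068 ] yaw 0.675 t 0.78 pos [400.9 375.4 207.7] rot [-3.140e+00  1.000e-03  2.245e+00] F [ 0.4 -0.1 -0.6] w 85.3
[-0.929  0.52   0.187  1.831 -0.127  0.804 -0.003]
```

Request:
move_arm --series '[[[-0.055,-0.001,0.01],0.13],[[-0.11,-0.002,0.02],0.26],[[-0.165,-0.003,0.03],0.39],[[-0.22,-0.005,0.04],0.52],[[-0.275,-0.006,0.05],0.65]]'

```text
clock: 1.4
eef_pos: [568.7, 155.5, 157.4]
tool_rot: [-3.141, 0.001, 1.591]
force: [0.2, 0.4, -0.8]
width: 85.4
```

```bash
python3 -c "
from h import *
delta([626,81,140]); print(read_state()['qpos'].round(3))"
```

```text
delta m [-0.0757  0.0558  0.0175] yaw 0.021 t 1.4 pos [568.7 155.5 157.4] rot [-3.141e+00  1.000e-03  1.591e+00] F [ 0.2  0.4 -0.8] w 85.4
[-0.523  0.654  0.331  1.771 -0.288  0.765 -0.025]
```

Request:
move_arm --series '[[[-0.038,0.028,0.01],0.01],[[-0.075,0.056,0.0175],0.021],[[-0.075,0.056,0.06],0.021],[[-0.075,0.056,0.095],0.021],[[-0.075,0.056,0.131],0.021]]'

```text
clock: 2.02
eef_pos: [626.0, 81.5, 25.1]
tool_rot: [-3.141, 0.001, 1.57]
force: [0.2, 0.0, 0.5]
width: 85.7
```

```bash
python3 -c "
from h import *
delta([626,81,26]); save('side','s2.png',(130,130,330,300),3)"
```

```text
delta m [-0.0005 -0.     -0.0009] yaw -0.001 t 2.02 pos [626.   81.5  25.1] rot [-3.141e+00  1.000e-03  1.570e+00] F [0.2 0.  0.5] w 85.7
```

View pics/s2.png

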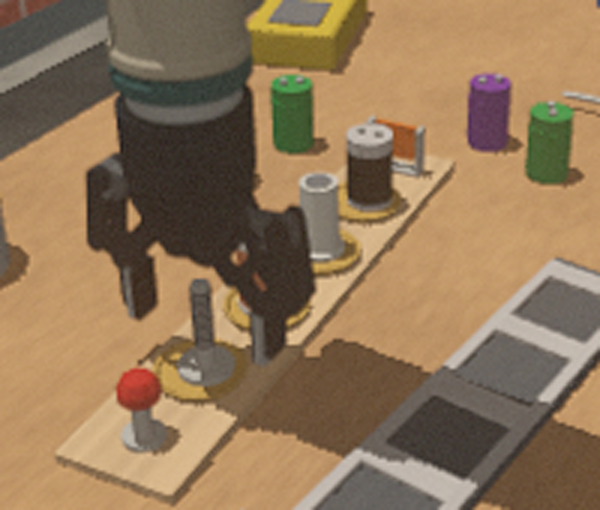

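The open fingers straddle the leveler stem (crop 203,320), between fingertips at (140,310) and (265,355). Now I close them.

Request:
move_arm --series '[[[0,0,0],0],[[0,0,0],0],[[0,0,0],0],[[0,0,0],0],[[0,0,0],0]]' --claw 0

```text
clock: 2.7
eef_pos: [624.1, 81.5, 22.0]
tool_rot: [-3.136, 0.002, 1.57]
force: [0.0, -0.1, 7.0]
width: 10.3
```

Request:
move_arm --series '[[[0,0,0],0],[[0,0,0],0],[[0,0,0],0]]'

```text
clock: 3.08
eef_pos: [624.0, 81.5, 22.1]
tool_rot: [-3.136, 0.001, 1.57]
force: [-0.4, 0.8, 3.1]
width: 10.7
```

```bash
python3 -c "
from h import *
delta([453.7,-88.2,120]); save('side','s3.png',(130,130,330,300),3)"
```

```text
delta m [-0.1699 -0.1708 -0.0968] yaw -0.0 t 3.08 pos [624.   81.5  22.1] rot [-3.136e+00  1.000e-03  1.570e+00] F [-0.4  0.8  3.1] w 10.7
```

View pics/s3.png

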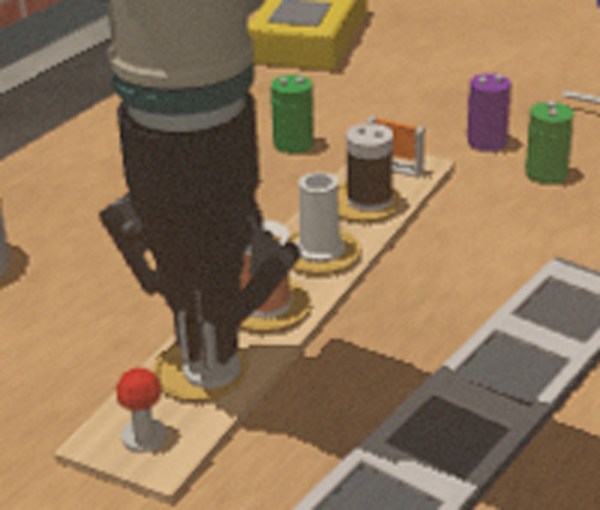

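Request:
move_arm --series '[[[0,0,-0.02],0],[[0,0,-0.055],0],[[-0.02,-0.02,-0.085],0],[[-0.05,-0.05,-0.097],0],[[-0.08,-0.08,-0.097],0]]'

```text
clock: 3.75
eef_pos: [544.7, 0.8, 121.9]
tool_rot: [-3.14, 0.002, 1.571]
force: [0.6, -0.5, -1.4]
width: 10.0
```

```bash
python3 -c "
from h import *
delta([453.7,-88.2,119]); save('side','s4.png',(150,100,400,300),2.4)"
```

```text
delta m [-0.089  -0.091   0.0032] yaw 0.0 t 3.75 pos [544.7   0.8 121.9] rot [-3.140e+00  2.000e-03  1.571e+00] F [ 0.6 -0.5 -1.4] w 10.0
```

View pics/s4.png

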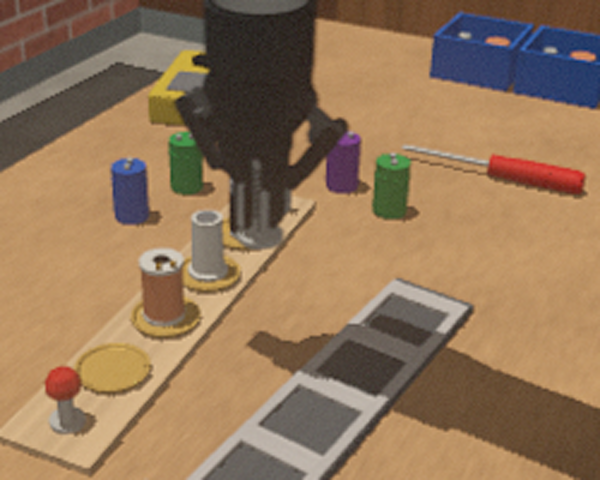

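The leveler is held upright, with its foot at crop (257,237). Continuing to the far nest.

Request:
move_arm --series '[[[-0.035,-0.035,0.003],0],[[-0.07,-0.07,0.003],0],[[-0.089,-0.091,0.01],0],[[-0.089,-0.091,0.045],0],[[-0.089,-0.091,0.08],0]]'

```text
clock: 4.42
eef_pos: [447.3, -94.2, 43.0]
tool_rot: [-3.135, 0.005, 1.563]
force: [0.5, 0.4, -1.4]
width: 10.5
```

```bash
python3 -c "
from h import *
delta([453.7,-88.2,19]); save('side','s5.png',(200,130,400,300),3)"
```

```text
delta m [0.0061 0.0065 0.024 ] yaw -0.007 t 4.42 pos [447.3 -94.2  43. ] rot [-3.135  0.005  1.563] F [ 0.5  0.4 -1.4] w 10.5
```

View pics/s5.png

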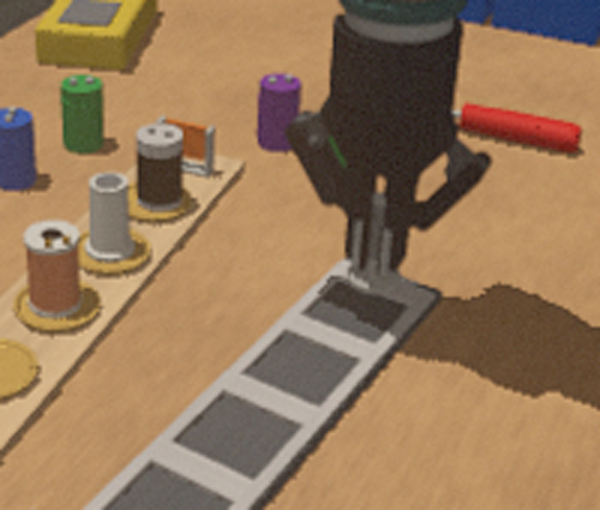

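Request:
move_arm --series '[[[0.003,0.003,0.003],-0.004],[[0.006,0.0065,0.008],-0.007],[[0.006,0.0065,0.012],-0.007],[[0.006,0.0065,0.016],-0.007],[[0.006,0.0065,0.018],-0.007]]'

```text
clock: 5.1
eef_pos: [451.2, -87.7, 21.4]
tool_rot: [-3.128, 0.004, 1.571]
force: [0.6, 0.4, -1.2]
width: 10.6
```

```bash
python3 -c "
from h import *
delta([453.7,-88.2,19]); print(read_state()['qd'].round(3))"
```

```text
delta m [-0.0005  0.0025  0.0024] yaw 0.0 t 5.1 pos [451.2 -87.7  21.4] rot [-3.128  0.004  1.571] F [ 0.6  0.4 -1.2] w 10.6
[-0.022  0.037  0.033  0.006 -0.159 -0.026  0.159]
```

Request:
move_arm --series '[[[0,0.002,0.001],0],[[0,0.002,0.002],0],[[0,0.002,0.003],0],[[0,0.002,0.004],0]]'

```text
clock: 5.6
eef_pos: [453.3, -87.8, 18.8]
tool_rot: [-3.13, 0.004, 1.57]
force: [-3.7, 1.6, 29.2]
width: 10.7
```

```bash
python3 -c "
from h import *
delta([453.7,-88.2,19]); save('side','s6.png',(240,150,360,260),5)"
```

```text
delta m [-0.0004  0.0004 -0.0002] yaw -0.0 t 5.6 pos [453.3 -87.8  18.8] rot [-3.13   0.004  1.57 ] F [-3.7  1.6 29.2] w 10.7
```

View pics/s6.png

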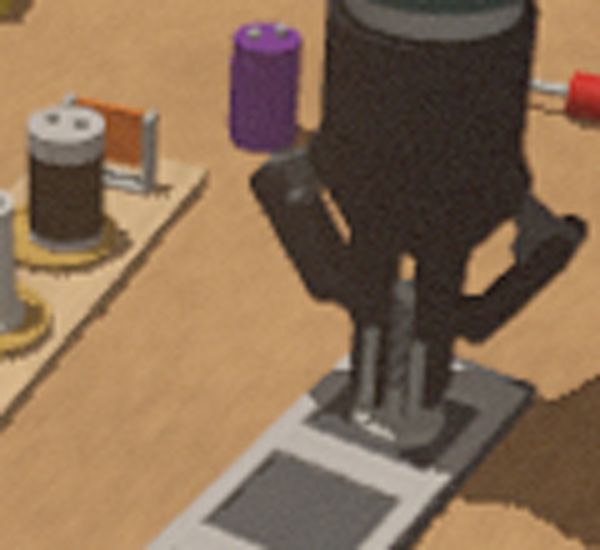

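The foot is seated in the far nest, pressing at 29 N. Now I release and rise.

Request:
move_arm --series '[[[0,0,-0.001],0],[[0,0,-0.001],0],[[0,0,-0.001],0],[[0,0,-0.001],0]]' --claw 1

```text
clock: 6.15
eef_pos: [453.3, -87.8, 19.7]
tool_rot: [-3.129, 0.003, 1.57]
force: [0.2, 0.3, 0.6]
width: 81.5
```

Request:
move_arm --series '[[[0,0,-0.02],0],[[0,0,-0.06],0],[[0,0,-0.1],0],[[0.02,0.04,-0.1],0],[[0.04,0.08,-0.1],0]]'

```text
clock: 6.78
eef_pos: [535.6, -47.1, 119.4]
tool_rot: [-3.131, 0.003, 1.57]
force: [0.4, -0.6, -0.2]
width: 85.5
```

```bash
python3 -c "
from h import *
delta([633,4,120]);save('side','s7.png',(200,130,400,300),3)"
```

```text
delta m [ 0.0512  0.0973 -0.0019] yaw -0.001 t 6.78 pos [535.6 -47.1 119.4] rot [-3.131e+00  3.000e-03  1.570e+00] F [ 0.4 -0.6 -0.2] w 85.5
```

View pics/s7.png

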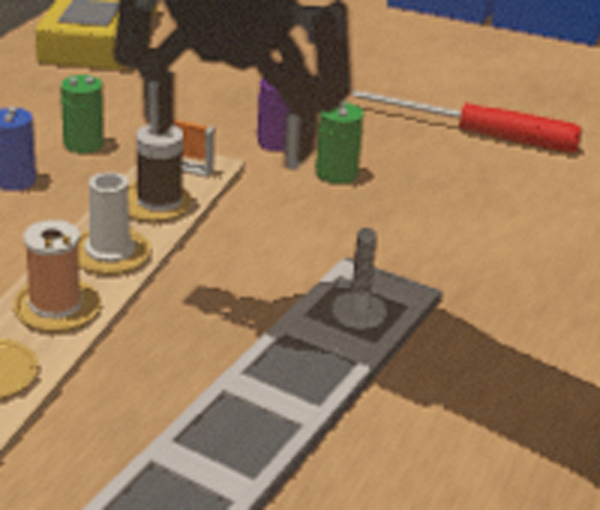

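Leveler stands upright in the centre of the far nest (crop 362,310). Next is the coil.

Request:
move_arm --series '[[[0.026,0.05,0],0],[[0.051,0.097,0],0],[[0.051,0.097,0.035],0],[[0.051,0.097,0.07],0],[[0.051,0.097,0.095],0]]'

```text
clock: 7.45
eef_pos: [637.5, 8.7, 21.4]
tool_rot: [-3.135, 0.002, 1.576]
force: [-0.4, 0.2, -0.2]
width: 85.2
```

```bash
python3 -c "
from h import *
delta([633,4,22])"
```

```text
delta m [-0.0047 -0.0045 -0.0006] yaw 0.005 t 7.45 pos [637.5   8.7  21.4] rot [-3.135e+00  2.000e-03  1.576e+00] F [-0.4  0.2 -0.2] w 85.2
```

Request:
move_arm --series '[[[-0.0045,-0.0045,0],0.005],[[-0.0045,-0.0045,0],0.005],[[-0.0045,-0.0045,0],0.005]]'

```text
clock: 7.82
eef_pos: [634.0, 4.0, 22.8]
tool_rot: [-3.137, 0.002, 1.571]
force: [-0.0, -0.7, -0.1]
width: 85.6
```

Request:
move_arm --series '[[[0,0,0],0],[[0,0,0],0],[[0,0,0],0],[[0,0,0],0],[[0,0,0],0]]' --claw 0

```text
clock: 8.45
eef_pos: [634.5, 4.1, 23.4]
tool_rot: [-3.139, 0.002, 1.571]
force: [-0.5, 0.0, 5.3]
width: 34.8
```

```bash
python3 -c "
from h import *
delta([461.6,-13.6,119]); save('side','s8.png',(150,120,350,290),3)"
```

```text
delta m [-0.0178 -0.1732 -0.095 ] yaw 0.0 t 8.45 pos [634.5   4.1  23.4] rot [-3.139e+00  2.000e-03  1.571e+00] F [-0.5  0.   5.3] w 34.8
```

View pics/s8.png

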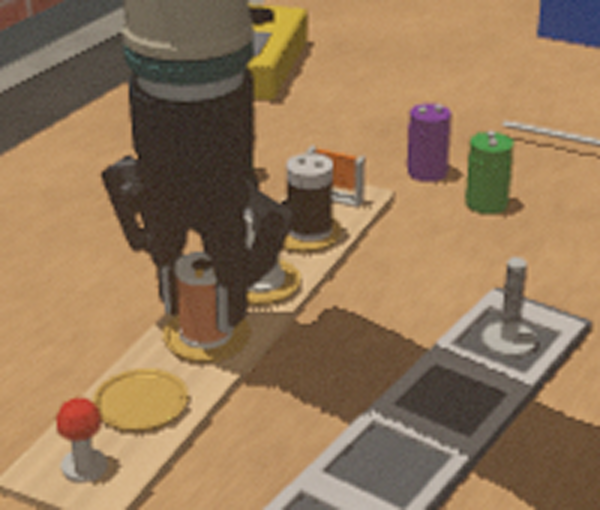

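Request:
move_arm --series '[[[0,0,-0.02],0],[[0,0,-0.055],0],[[-0.002,-0.025,-0.085],0],[[-0.006,-0.06,-0.09],0],[[-0.009,-0.085,-0.09],0]]'

```text
clock: 9.12
eef_pos: [548.6, -5.0, 115.3]
tool_rot: [-3.14, 0.002, 1.571]
force: [0.1, -0.2, -1.6]
width: 34.9
```

```bash
python3 -c "
from h import *
print(ray('side',150+199/3,120+263/3,65).round(1))
delta([461.6,-13.6,28]);"
```

```text
[635.6   4.   65. ]
delta m [-0.0085 -0.0869  0.0875] yaw -0.0 t 9.12 pos [548.6  -5.  115.3] rot [-3.140e+00  2.000e-03  1.571e+00] F [ 0.1 -0.2 -1.6] w 34.9
```

Request:
move_arm --series '[[[-0.004,-0.04,0],0],[[-0.007,-0.07,0],0],[[-0.0085,-0.085,0.02],0],[[-0.0085,-0.087,0.05],0],[[-0.0085,-0.087,0.07],0]]'

```text
clock: 9.75
eef_pos: [461.3, -13.5, 45.4]
tool_rot: [-3.14, 0.001, 1.57]
force: [1.1, -0.4, -0.5]
width: 34.8
```

```bash
python3 -c "
from h import *
delta([461.6,-13.6,20.4]);"
```

```text
delta m [-0.      0.0004  0.025 ] yaw -0.0 t 9.75 pos [461.3 -13.5  45.4] rot [-3.14e+00  1.00e-03  1.57e+00] F [ 1.1 -0.4 -0.5] w 34.8
```

Request:
move_arm --series '[[[0,0,0.01],0],[[0,0,0.018],0],[[0,0,0.021],0],[[0,0,0.0225],0],[[0,0,0.0235],0]]'

```text
clock: 10.38
eef_pos: [461.5, -13.5, 22.2]
tool_rot: [-3.14, 0.001, 1.571]
force: [0.0, -0.1, -1.4]
width: 34.7
```

Request:
move_arm --series '[[[0,0,0.001],0],[[0,0,0.001],0]]'

```text
clock: 10.62
eef_pos: [461.6, -13.5, 21.3]
tool_rot: [-3.14, 0.001, 1.571]
force: [-0.7, -0.6, -1.8]
width: 34.6
```

```bash
python3 -c "
from h import *
delta([461.6,-13.6,20.4]);"
```

```text
delta m [-0.0001  0.      0.0009] yaw -0.0 t 10.62 pos [461.6 -13.5  21.3] rot [-3.140e+00  1.000e-03  1.571e+00] F [-0.7 -0.6 -1.8] w 34.6
```

Request:
move_arm --series '[[[0,0,0.0008],0],[[0,0,0.0015],0],[[0,0,0.0018],0]]'

```text
clock: 11.0
eef_pos: [461.7, -13.4, 20.4]
tool_rot: [-3.141, 0.001, 1.57]
force: [-1.8, 0.5, 14.9]
width: 34.5
```

Contact at 15 N and the expected height; release and rise.

Request:
move_arm --series '[[[0,0,0],0],[[0,0,0],0],[[0,0,0],0],[[0,0,0],0]]' --claw 1

```text
clock: 11.5
eef_pos: [461.6, -13.4, 20.2]
tool_rot: [-3.141, 0.001, 1.57]
force: [0.2, -0.3, 1.2]
width: 85.1
```

Request:
move_arm --series '[[[0,0,-0.02],0],[[0,0,-0.06],0],[[0,0,-0.095],0],[[-0.02,0.05,-0.1],0],[[-0.03,0.08,-0.1],0]]'

```text
clock: 12.12
eef_pos: [544.4, -44.2, 121.5]
tool_rot: [3.138, 0.002, 1.571]
force: [-0.7, 0.2, -0.9]
width: 85.8
```

```bash
python3 -c "
from h import *
delta([635,-71.5,23]);save('side','s9.png',(180,130,380,300),3)"
```

```text
delta m [-0.0271  0.0903  0.0988] yaw -0.0 t 12.12 pos [544.4 -44.2 121.5] rot [3.138e+00 2.000e-03 1.571e+00] F [-0.7  0.2 -0.9] w 85.8
```

View pics/s9.png

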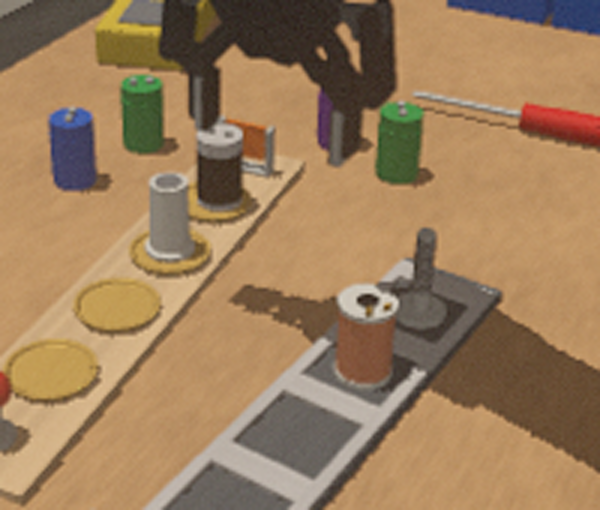

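Coil stands upright in its nest (crop 365,345) and the leveler is undisturbed. Next is the bumper.

Request:
move_arm --series '[[[-0.012,0.04,0],0],[[-0.024,0.08,0],0],[[-0.027,0.09,0.02],0],[[-0.027,0.09,0.06],0],[[-0.027,0.09,0.09],0]]'

```text
clock: 12.8
eef_pos: [638.2, -72.9, 30.2]
tool_rot: [3.136, 0.003, 1.57]
force: [-0.1, 0.7, 0.0]
width: 85.5
```

```bash
python3 -c "
from h import *
delta([635,-71.5,23])"
```

```text
delta m [ 0.0015 -0.0032  0.0072] yaw -0.001 t 12.8 pos [638.2 -72.9  30.2] rot [3.136e+00 3.000e-03 1.570e+00] F [-0.1  0.7  0. ] w 85.5
```

Request:
move_arm --series '[[[0.0015,-0.003,0.005],0],[[0.0015,-0.003,0.007],0],[[0.0015,-0.003,0.007],0],[[0.0015,-0.003,0.007],0]]'

```text
clock: 13.3
eef_pos: [636.1, -71.6, 24.4]
tool_rot: [3.134, 0.004, 1.57]
force: [-0.6, 0.1, -1.0]
width: 85.3
```

Request:
move_arm --series '[[[0,0,0],0],[[0,0,0],0],[[0,0,0],0],[[0,0,0],0],[[0,0,0],0]]' --claw 0

```text
clock: 13.92
eef_pos: [636.6, -71.7, 24.9]
tool_rot: [3.133, 0.004, 1.57]
force: [1.0, 0.1, 3.2]
width: 26.7
```

```bash
python3 -c "
from h import *
delta([469.5,61.4,119])"
```

```text
delta m [ 0.1326 -0.1663 -0.0961] yaw -0.001 t 13.93 pos [636.6 -71.7  24.9] rot [3.133 0.004 1.57 ] F [1.  0.1 3.2] w 26.7
```

Request:
move_arm --series '[[[0,0,-0.02],0],[[0,0,-0.055],0],[[0.015,-0.02,-0.085],0],[[0.04,-0.05,-0.09],0],[[0.06,-0.075,-0.09],0]]'

```text
clock: 14.55
eef_pos: [560.2, -10.3, 115.6]
tool_rot: [3.131, 0.003, 1.57]
force: [0.5, 0.3, -1.5]
width: 26.9
```

```bash
python3 -c "
from h import *
delta([469.5,61.4,45]);save('side','s10.png',(180,130,380,300),3)"
```

```text
delta m [ 0.0719 -0.0914  0.0694] yaw -0.001 t 14.55 pos [560.2 -10.3 115.6] rot [3.131e+00 3.000e-03 1.570e+00] F [ 0.5  0.3 -1.5] w 26.9
```

View pics/s10.png

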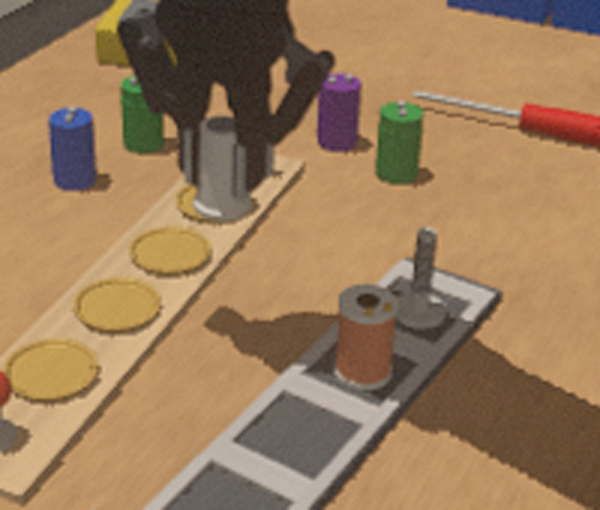

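Bumper is held upright (crop 220,170). Continuing.

Request:
move_arm --series '[[[0.03,-0.04,0],0],[[0.055,-0.07,0],0],[[0.07,-0.088,0.01],0],[[0.072,-0.091,0.04],0],[[0.072,-0.091,0.06],0]]'

```text
clock: 15.22
eef_pos: [464.4, 65.9, 54.4]
tool_rot: [3.138, -0.001, 1.574]
force: [0.6, -0.2, -0.4]
width: 26.6
```

```bash
python3 -c "
from h import *
delta([469.5,61.4,21.9])"
```

```text
delta m [-0.0046  0.005   0.0325] yaw 0.003 t 15.22 pos [464.4  65.9  54.4] rot [ 3.138e+00 -1.000e-03  1.574e+00] F [ 0.6 -0.2 -0.4] w 26.6
```

Request:
move_arm --series '[[[-0.0045,0.005,0.01],0.003],[[-0.0045,0.005,0.02],0.003],[[-0.0045,0.005,0.027],0.003],[[-0.0045,0.005,0.029],0.003],[[-0.0045,0.005,0.03],0.003]]'

```text
clock: 15.85
eef_pos: [469.6, 61.6, 24.5]
tool_rot: [3.138, -0.001, 1.571]
force: [-0.2, -0.4, -0.3]
width: 26.8
```

```bash
python3 -c "
from h import *
delta([469.5,61.4,21.9])"
```

```text
delta m [-0.0002 -0.0001  0.0026] yaw 0.0 t 15.85 pos [469.6  61.6  24.5] rot [ 3.138e+00 -1.000e-03  1.571e+00] F [-0.2 -0.4 -0.3] w 26.8
```

Request:
move_arm --series '[[[0,0,0.001],0],[[0,0,0.002],0],[[0,0,0.0028],0],[[0,0,0.0032],0]]'

```text
clock: 16.35
eef_pos: [469.7, 61.7, 21.8]
tool_rot: [3.137, -0.002, 1.571]
force: [-1.1, 0.9, 10.6]
width: 27.1
```

Request:
move_arm --series '[[[0,0,0],0],[[0,0,0],0],[[0,0,0],0],[[0,0,0],0]]' --claw 1

```text
clock: 16.85
eef_pos: [469.6, 61.7, 21.7]
tool_rot: [3.137, -0.002, 1.571]
force: [0.1, 0.5, -0.4]
width: 85.5
```

Request:
move_arm --series '[[[0,0,-0.02],0],[[0,0,-0.06],0],[[0,0,-0.095],0],[[-0.04,0.04,-0.1],0],[[-0.08,0.07,-0.1],0]]'

```text
clock: 17.48
eef_pos: [541.3, -18.3, 122.9]
tool_rot: [3.135, -0.002, 1.574]
force: [0.3, 0.5, -0.8]
width: 85.4
```

```bash
python3 -c "
from h import *
delta([637.5,-147,23]);save('side','s11.png',(180,130,380,300),3)"
```

```text
delta m [-0.1292  0.095   0.1003] yaw 0.003 t 17.48 pos [541.3 -18.3 122.9] rot [ 3.135e+00 -2.000e-03  1.574e+00] F [ 0.3  0.5 -0.8] w 85.4
```

View pics/s11.png

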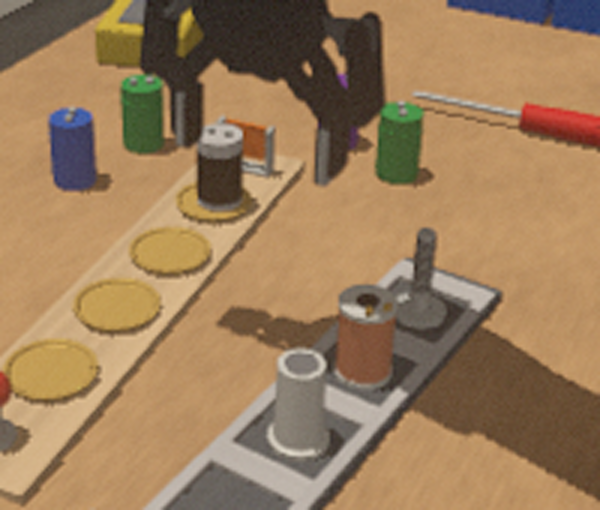

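Bumper stands upright in its nest (crop 300,400). Last is the black-sleeved capacitor (crop 220,165).

Request:
move_arm --series '[[[-0.04,0.03,0],0.001],[[-0.085,0.063,0],0.003],[[-0.12,0.088,0],0.003],[[-0.129,0.095,0.02],0.003],[[-0.129,0.095,0.04],0.003]]'

```text
clock: 18.15
eef_pos: [639.9, -156.5, 83.8]
tool_rot: [3.129, 0.004, 1.562]
force: [0.1, -0.1, 0.8]
width: 85.4
```

```bash
python3 -c "
from h import *
delta([637.5,-147,23])"
```

```text
delta m [ 0.0098 -0.0032  0.0607] yaw -0.009 t 18.15 pos [ 639.9 -156.5   83.8] rot [3.129 0.004 1.562] F [ 0.1 -0.1  0.8] w 85.4
```

Request:
move_arm --series '[[[0.0098,-0.0032,0.01],-0.009],[[0.0098,-0.0032,0.035],-0.009],[[0.0098,-0.0032,0.055],-0.009],[[0.0098,-0.0032,0.06],-0.009],[[0.0098,-0.0032,0.06],-0.009]]'

```text
clock: 18.77
eef_pos: [637.4, -146.7, 23.6]
tool_rot: [3.13, 0.004, 1.572]
force: [-1.1, 0.1, -0.5]
width: 85.4
```

Request:
move_arm --series '[[[0,0,0],0],[[0,0,0],0],[[0,0,0],0],[[0,0,0],0],[[0,0,0],0]]' --claw 0

```text
clock: 19.4
eef_pos: [637.7, -146.8, 24.3]
tool_rot: [3.129, 0.005, 1.572]
force: [-0.9, 0.1, 6.8]
width: 33.8
```

```bash
python3 -c "
from h import *
delta([477.8,136.3,119])"
```

```text
delta m [ 0.2828 -0.1585 -0.098 ] yaw 0.001 t 19.4 pos [ 637.7 -146.8   24.3] rot [3.129 0.005 1.572] F [-0.9  0.1  6.8] w 33.8
```

Request:
move_arm --series '[[[0,0,-0.02],0],[[0,0,-0.055],0],[[0.02,-0.011,-0.085],0],[[0.055,-0.03,-0.092],0],[[0.09,-0.05,-0.092],0]]'

```text
clock: 20.02
eef_pos: [586.9, -55.7, 117.2]
tool_rot: [3.126, 0.004, 1.571]
force: [-0.1, 1.6, -0.0]
width: 34.0
```

```bash
python3 -c "
from h import *
delta([477.8,136.3,115])"
```

```text
delta m [ 0.1921 -0.109  -0.0004] yaw 0.0 t 20.02 pos [586.9 -55.7 117.2] rot [3.126 0.004 1.571] F [-0.1  1.6 -0. ] w 34.0
```

Request:
move_arm --series '[[[0.04,-0.023,0],0],[[0.085,-0.048,0],0],[[0.13,-0.074,0],0],[[0.165,-0.094,0],0],[[0.182,-0.103,0],0]]'

```text
clock: 20.65
eef_pos: [482.4, 128.9, 115.5]
tool_rot: [3.126, 0.003, 1.574]
force: [0.8, 0.5, -1.4]
width: 33.9
```

```bash
python3 -c "
from h import *
delta([477.8,136.3,45]);"
```

```text
delta m [ 0.0076 -0.0057  0.0704] yaw 0.003 t 20.65 pos [482.4 128.9 115.5] rot [3.126e+00 3.000e-03 1.574e+00] F [ 0.8  0.5 -1.4] w 33.9
```

Request:
move_arm --series '[[[0.006,-0.005,0.01],0.003],[[0.0076,-0.0057,0.035],0.003],[[0.0076,-0.0057,0.06],0.003],[[0.0076,-0.0057,0.07],0.003],[[0.0076,-0.0057,0.072],0.003]]'

```text
clock: 21.28
eef_pos: [477.9, 135.5, 43.1]
tool_rot: [3.127, 0.003, 1.57]
force: [0.0, 0.1, -0.6]
width: 33.7
```

```bash
python3 -c "
from h import *
delta([477.8,136.3,21.3]);"
```

```text
delta m [ 0.0009 -0.0005  0.0218] yaw -0.001 t 21.27 pos [477.9 135.5  43.1] rot [3.127e+00 3.000e-03 1.570e+00] F [ 0.   0.1 -0.6] w 33.7
```

Request:
move_arm --series '[[[0.001,0,0.008],0],[[0.001,0,0.015],0],[[0.001,0,0.0185],0],[[0.001,0,0.0195],0],[[0.001,0,0.0195],0]]'

```text
clock: 21.9
eef_pos: [478.3, 136.4, 23.6]
tool_rot: [3.127, 0.003, 1.57]
force: [-0.2, -0.5, -0.2]
width: 33.8
```

Request:
move_arm --series '[[[0,0,0.0008],0],[[0,0,0.0016],0],[[0,0,0.0022],0],[[0,0,0.0025],0]]'

```text
clock: 22.4
eef_pos: [478.4, 136.5, 21.3]
tool_rot: [3.127, 0.003, 1.57]
force: [-0.4, -0.6, 4.1]
width: 34.0
```

Request:
move_arm --series '[[[0,0,0.0003],0],[[0,0,0.0003],0],[[0,0,0],0],[[0,0,0],0],[[0,0,0],0]]' --claw 1

```text
clock: 23.02
eef_pos: [478.3, 136.5, 21.3]
tool_rot: [3.127, 0.003, 1.57]
force: [0.4, -0.3, 0.5]
width: 85.6
```

Request:
move_arm --series '[[[0,0,-0.02],0],[[0,0,-0.06],0],[[0,0,-0.1],0],[[0,0.04,-0.13],0],[[0,0.09,-0.15],0]]'

```text
clock: 23.65
eef_pos: [566.7, 137.5, 174.6]
tool_rot: [3.126, 0.002, 1.571]
force: [2.2, 1.2, -0.3]
width: 85.4
```

Request:
move_arm --series '[[[0,0.05,0],0],[[0,0.1,0],0],[[0,0.13,0],0],[[0,0.14,0],0],[[0,0.14,0],0]]'

```text
clock: 24.28
eef_pos: [706.0, 137.2, 176.3]
tool_rot: [3.127, 0.002, 1.57]
force: [-0.5, -1.0, -0.6]
width: 85.2
```

```bash
python3 -c "
from h import *
save('side','s12.png',(180,140,400,370),2.5);save('top','t3.png',(80,220,300,300),3.5)
print(read_state()['clock'])"
```

```text
24.375
```

View pics/s12.png

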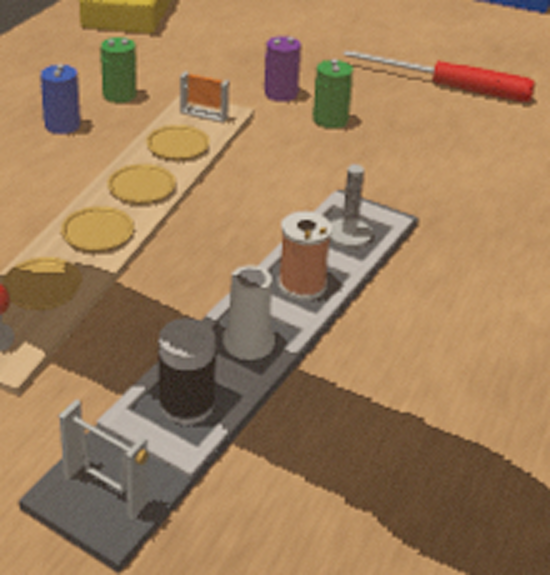

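View pics/t3.png

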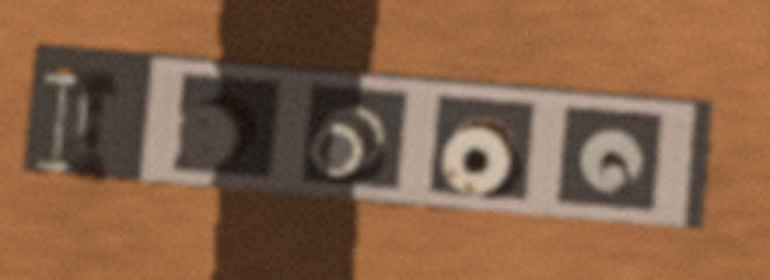

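```bash
python3 -c "
from h import *
N=np.array([[453.7,-88.2],[461.6,-13.6],[469.5,61.4],[477.8,136.3]])
a=N[3]-N[0];a=a/np.linalg.norm(a);b=np.array([a[1],-a[0]])
for n,u,v,z,i in(('lev',611,160,13,0),('coil',477,160,62,1),('bump',338,150,64,2),('cap',213,138,66,3)):
    d=ray('top',80+u/3.5,220+v/3.5,z)[:2]-N[i]; print(n,'x',(d@b).round(1),'y',(d@a).round(1))"
```

```text
lev x -1.2 y -1.9
coil x -0.5 y -2.1
bump x -1.2 y -1.1
cap x -0.4 y -8.1
```

```bash
python3 -c "
from h import *
p=proj('top',[477.8,136.3,66]);print((p[0]-80)*3.5,(p[1]-220)*3.5)
for q in([477.8,136.3,66],[477.8,136.3,8]):
  p=proj('side',q);print((p[0]-180)*2.5,(p[1]-140)*2.5)
im=get_image('top')[235:280,120:165].astype(float);im=np.clip((im-15)*3.5,0,255).astype(np.uint8)
cv2.imwrite('pics/t4.png',cv2.resize(im,None,fx=10,fy=10,interpolation=cv2.INTER_CUBIC))"
```

```text
198.41088150269337 135.92298855858255
185.35711804086043 336.21907514561417
184.97848271012884 404.7306369333495
```

View pics/t4.png

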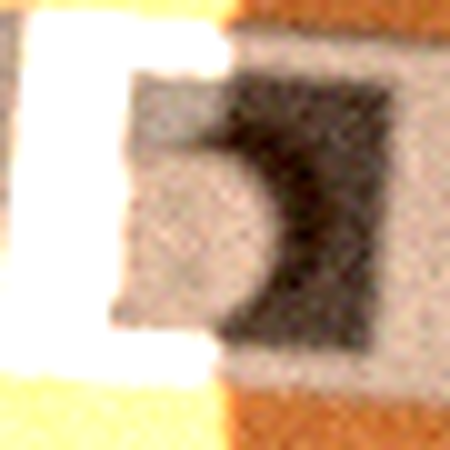

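Stretching the contrast on the shaded capacitor puts its centre about 4 mm from its nest centre. The side view agrees to about 1 px. All four are inside tolerance.

```bash
python3 -c "
from cell import *
print(finish_job())"
```

```text
the job is handed in; nothing more can be done
None
```

All four parts are in the test frame in reverse order, and I handed the job in at about 24 s on the robot's clock. From the nest farthest from the gate to the one beside it, they are leveler, coil, bumper and black-sleeved capacitor. Each was set down until the wrist felt the floor (4–29 N), then released. The coloured look-alike cans were left alone.

**Last checks:** the side view shows all four upright in their nests, with the gripper open and clear. Offsets from the nest centres in the top view are about 2 mm for the leveler, coil and bumper.

**One check that disagreed:** my first top-view reading of the capacitor, which lay in shadow, gave 8 mm off centre. A contrast-stretched crop gave about 4 mm, and the side view agreed to about 1 px. All of these are within the 13 mm allowed. The hand-in reports no verdict, so I have no confirmation beyond these views.

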